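Pack the bushing kit and show its screwdriver

TASK

Finish the kit: stand the grease tin and the plain bronze bushing upright in their own empty pockets of the blue kit tray and let go of them. Then draw the screwdriver out of its sloping holder, turn it level and finish while still holding it in the gripper, lengthways about 15 cm above its empty long slot in the tray, so that the fitter can check it off. Do not put it down or let go, and leave the nut and the red plug in the tray, the brass drift and the marker where they are.

Things in the scene. Friction and masses are not known exactly. Their poses are not given: they have to be found in the camera images.
- grease_tin: Green round tin with a white lid, standing loose on the cart: 67 mm diameter, 38 mm tall, 0.16 kg. Origin: centre of its underside, z up.
- bushing: Plain bronze bushing, a short thick-walled tube without a flange, standing loose on the cart: 36 mm outside diameter, 31 mm tall, about 0.12 kg. Origin: centre of its underside, z up. Tin and bushing stand at the left of the tray and may have changed places.
- tray: Blue kit tray, white dividers, fixed, 228 x 126 mm, 14 mm high, pockets 10 mm deep over a 4 mm floor. Origin: centre of underside; x along its length (away from the robot), y to the left. Along its +y side four square pockets, from the robot outwards: 75 mm (tin), 46 mm (bushing), 42 mm (has a nut), 48 mm (has a red plug). Along its -y side one slot 220 x 40 mm.
- tin_pocket (a point): Centre of the floor of the empty 75 x 75 mm pocket for the tin, 4 mm above the cart; axes as the tray's. Pocket walls end 10 mm above this point.
- bushing_pocket (a point): Centre of the floor of the empty 46 x 46 mm pocket for the bushing, 4 mm above the cart; axes as the tray's. Pocket walls end 10 mm above this point.
- driver_slot (a point): Centre of the floor of the empty long slot (220 x 40 mm) for the screwdriver; x along the slot, z up.
- holder: Screwdriver holder, fixed: aluminium tube 88 mm long, 27 mm outside, 11.4 mm inside diameter, on two cheeks on a dark foot plate 84 mm wide, 8 mm thick, x = -45 to +105 mm. The tube slopes at 45 degrees; its mouth, 112 mm above the cart, faces up and to -x (towards the robot). Origin: on the cart, 20 mm in +x from the mouth; z up.
- screwdriver: Screwdriver, 213 mm, about 0.11 kg: yellow round handle 34 mm thick, 92 mm long; steel shank 8 mm thick, 121 mm long. At the start the shank is in the holder's tube (2 mm play all round), the shoulder on its mouth, the handle leaning up towards the robot at 45 degrees. Draw it 125 mm along its axis to free it. Origin: 16 mm below its axis by the shoulder; aim by the points.
- driver_handle (a point): On the screwdriver's axis at the middle of the yellow handle, 46 mm from either end of it and close to the centre of mass: the place to grip; about 145 mm above the cart at the start. Its z axis runs along the screwdriver from the tip to the handle's butt.
- driver_mid (a point): On the screwdriver's axis at half its whole length, on the shank 60.5 mm from driver_handle towards the tip. z axis as at driver_handle.
- packed_nut: Bronze castle nut, 29 x 25 x 20 mm, already packed in the tray's third pocket; leave it. Origin: centre of its underside.
- packed_plug: Red bore plug, 38 mm diameter, 18 mm high, already packed in the tray's fourth pocket; leave it. Origin: centre of its underside.
- drift: Six-sided brass drift, 111 mm long, 14 mm thick, lying near the robot at the left; leave it. Origin: centre of its underside, y about along its length.
- marker: White and blue paint marker, 131 mm long, 18 mm thick, lying near the robot at the right; leave it. Origin: centre of its underside, y along its length.

How it is judged:
On the way, in this order (a step that is already met when the one before it is completed fails the run):
1. the tin and the bushing stand released in their pockets (horizontal distance between grease_tin and tin_pocket below 0.009 m and z of grease_tin in the frame of tin_pocket between -0.005 and 0.005 m and angle between each of grease_tin, bushing's own z axis and vertical below 0.12 rad and horizontal distance between bushing and bushing_pocket below 0.009 m and z of bushing in the frame of bushing_pocket between -0.005 and 0.005 m and contact force between each of grease_tin, bushing and the fingers below 0.1 N), for 0.2 s.
2. the screwdriver is drawn clear of its holder and held raised (contact force between screwdriver and holder below 0.1 N and contact force between screwdriver and tray below 0.1 N and contact force between screwdriver and the fingers above 2 N and distance between driver_mid and holder above 0.14 m and height (world z) of driver_mid above 0.08 m), for 0.1 s.
At the end, for the whole second after the job is handed in: Tin and bushing upright on their pockets' floors (within 9 mm of centre), released. Screwdriver still gripped, at rest, touching neither holder nor tray, level within 11 and along the tray within 14 degrees (either end first), its middle within 5 cm of above the slot's centre, 8 to 25 cm over it (all of step 1 and contact force between screwdriver and holder below 0.1 N and contact force between screwdriver and tray below 0.1 N and contact force between screwdriver and the fingers above 2 N and angle between driver_mid's own z axis and vertical between 1.37 and 1.77 rad and angle between the z axis of driver_mid and the x axis of tray, either way round below 0.25 rad and horizontal distance between driver_mid and driver_slot below 0.05 m and z of driver_mid in the frame of driver_slot between 0.08 and 0.25 m and linear speed of screwdriver below 0.03 m/s); the arm keeps its last pose, push and grip.
It fails at once if the nut in the tray is moved by more than 3 cm (distance of packed_nut from where it was at the start of the episode above 0.03 m).
It fails at once if the red plug in the tray is moved by more than 3 cm (distance of packed_plug from where it was at the start of the episode above 0.03 m).
It fails at once if the brass drift is moved by more than 3 cm (distance of drift from where it was at the start of the episode above 0.03 m).
It fails at once if the marker is moved by more than 3 cm (distance of marker from where it was at the start of the episode above 0.03 m).
It also fails if it takes over 61 s, if anything falls off the work surface, if the arm or the gripper's body presses on something with over 40 N, if the wrist force passes 120 N, or if a joint passes its speed limit or range.

ROBOT

A 7-joint arm with a two-finger parallel gripper is mounted at the origin on a cart in front of the work surface, level with it; the furniture and walls round the work are solid. World frame = base frame: x ahead of the robot, y to its left, z up, the work surface at z = 0. Lengths are in m, angles in rad, forces in N, time in s.
With the tool pointing down it reaches from about 0.425 to 0.975 m from the base axis. Payload 16.7 kg.
Tool frame: the origin (TCP) lies at the very end of the fingers, on their centre line; the grasp point (between the pads) lies 19 mm behind it (robot.tcp_to_grasp is the distance from the TCP to the grasp point, in m); z points along the fingers, y is the line along which they close (so a half turn about z gives the same grasp; the last joint's range is limited). The gripper opens to 85 mm and grips with 20 to 120 N. Pads are 22 mm wide; open, the fingers measure 114 mm over their backs; the gripper's body (76 mm by 85 mm) begins 54 mm behind the grasp point. The pads swing forward as they close: fully open they stand 13 mm farther back than shut.
Start: joints at [1.173, 0.426, 0.074, 1.606, -0.034, 1.111, -0.067], TCP at [0.166, -0.654, 0.231] pointing down, gripper open.
Joint ranges: [-2.85, 2.85], [-0.5, 2.14], [-1.23, 1.37], [0.21, 2.46], [-1.02, 4.16], [0.16, 2.05], [-2.73, 2.73]. Speed limits (rad/s): [1.89, 1.89, 2.39, 2.39, 3.01, 3.01, 3.01].

INTERFACE

Orientations are given as a 3x3 rotation matrix whose columns are the frame's x, y, z axes.
In Python, from workcell import robot, optics gives the robot as it stands (robot), with the cameras (optics).
- The arm moves only by the shell command python3 drive.py 'ROWS'. ROWS is rows parted by semicolons, their numbers by spaces, 1 to 8 of them, each of 7 numbers: dx, dy, dz in m, then a rotation vector rx, ry, rz in rad, then the opening from 0.0 (shut) to 1.0 (fully open); each row shifts and turns the commanded pose from where the row before left it, along the tool's axes as they then stand; what a row does not reach is not made up. A row lasts 1/8 s, in which the tool goes at most 0.0625 m and 0.188 rad, less where a joint would pass 70% of its speed; a pose out of reach is approached as far as the arm can. The fingers move at their own pace and stop on an object; the grip force is fixed at half the most. Time passes only in rows, so rows that do not move let the fingers close. It prints the time, the measured TCP pose, the force, the opening and the grip force at its end.
- robot.get_obs(): the state, without advancing time (a new reading comes with each control period).
- optics.get_image(name): name is "side" or "top"; returns the picture (420x560x3 uint8, red, green, blue); there is no depth.
- optics.camera_params(name): a dict with "fx", "fy", "cx", "cy" (pixels), "eye" and "orientation" of the camera in the world. Camera axes: x right, y up, looking along -z (the intrinsics and any distortion apply to the point x, -y, -z); pixel columns grow to the right and rows downward; lengths in m; the calibration is good to about 2 mm. A picture is of the moment at which its call begins. camera_params takes no time and is no camera call.
- robot.job_done(): hands the job in; it is judged then, once.
The state is a dict: "time_s": time; "joints": joint angles; "dq": joint speeds; "effort": joint torques, N m; "tool_pos": TCP position; "tcp_rot": TCP orientation; "force": force on the tool from outside, world axes, zero at the start; "ft_torque": the same for the moment, N m; "width": opening from 0.0 (shut) to 1.0 (fully open); "grip_force": force on a finger pad.
Only numpy, scipy, OpenCV 4.12 (cv2) and the standard library are available. Lean on these libraries where they do the work, as an engineer would, in place of code of your own. Each camera call takes 0.05 s, during which the arm holds its last target. There are 200 camera calls.

## Working session

There is one attempt and no reset: what is moved stays moved. The work goes in short steps, Python scripts to look and compute and a shell command to move; the robot and the scene stay as the last step left them, time stands still between calls to the robot, and variables do not carry over. Pictures are saved under pics/ and viewed, at most 10 in all, crops included, and the job is handed in when it is done.

```bash
ls; mkdir -p pics
python3 - <<'E'
from workcell import robot, optics
import cv2, numpy as np
o=robot.get_obs()
for k in o: print(k,np.round(o[k],3).tolist())
print(robot.tcp_to_grasp)
for n in("top","side"):
    cv2.imwrite(f"pics/{n}0.png",optics.get_image(n)[:,:,::-1]); print(n,optics.camera_params(n))
E
```

```text
drive.py
pics
workcell.py
time_s 0.0
joints [1.173, 0.427, 0.074, 1.607, -0.034, 1.111, -0.067]
dq [0.001, -0.0, -0.003, 0.001, -0.0, 0.001, -0.0]
effort [0.001, -94.981, 3.761, -46.352, 0.019, 0.01, 0.0]
tool_pos [0.166, -0.654, 0.231]
tcp_rot [[0.969, 0.246, -0.0], [0.246, -0.969, 0.001], [-0.0, -0.001, -1.0]]
force [0.046, 0.445, -0.17]
ft_torque [-0.008, -0.039, -0.023]
grip_force 0.0
width 1.001
0.0187
top {'fx': 385.36349984435407, 'fy': 385.36349984435407, 'cx': 279.21025956945397, 'cy': 210.87900619841423, 'eye': array([0.36259034, 0.17777152, 0.96409999]), 'orientation': array([[-0.02311766,  0.98608346, -0.1646359 ],
       [-0.99862224, -0.03053657, -0.04267476],
       [-0.04710829,  0.16342253,  0.98543081]])}
side {'fx': 460.1424519615544, 'fy': 460.1424519615544, 'cx': 285.73213266118245, 'cy': 205.62312207505798, 'eye': array([0.18951933, 1.38085936, 0.54785184]), 'orientation': array([[-0.96127241,  0.12023488, -0.24798979],
       [-0.27426124, -0.32874934,  0.90371713],
       [ 0.02713184,  0.93673232,  0.34899344]])}
```

View pics/top0.png

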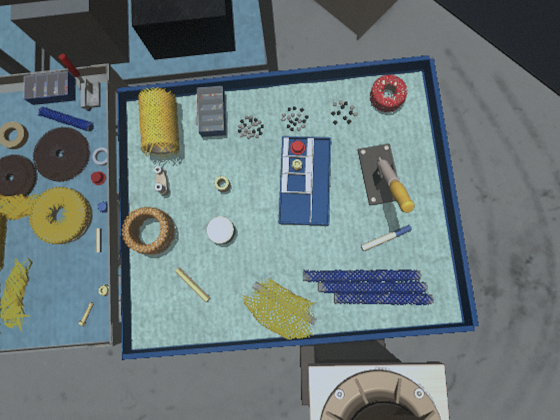

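View pics/side0.png

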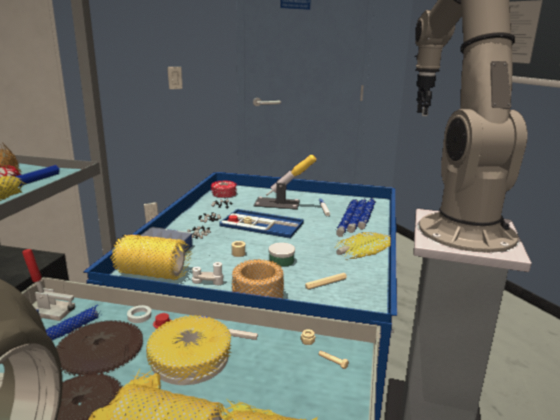

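Top view: lid (220,230), bushing (222,184), tray spanning columns 280–330 and rows 137–225 with its near-left pocket at about (293,208), foot plate (380,175), handle (400,195), marker (385,238), drift (193,285). The side view shows the tin at (282,254), bushing (238,248) and handle (300,170). Both bushing and tin are free-standing with clear space around them.

```bash
cat > h.py <<'E'
import cv2, numpy as np
from workcell import robot, optics
def ray(n,u,v):
    c=optics.camera_params(n); d=np.array([(u-c["cx"])/c["fx"],-(v-c["cy"])/c["fy"],-1.])
    return np.array(c["eye"]),np.array(c["orientation"])@d
def plane(n,uv,z):
    e,d=ray(n,*uv); return e+d*(z-e[2])/d[2]
def proj(n,p):
    c=optics.camera_params(n); q=np.array(c["orientation"]).T@(np.array(p)-c["eye"]); return np.array([c["cx"]+c["fx"]*q[0]/-q[2],c["cy"]-c["fy"]*q[1]/-q[2]])
def blob(img,lo,hi,box):
    "largest contour of an HSV range inside box x0,y0,x1,y1"
    x0,y0,x1,y1=box; m=np.zeros(img.shape[:2],np.uint8)
    m[y0:y1,x0:x1]=cv2.inRange(cv2.cvtColor(img,cv2.COLOR_BGR2HSV),lo,hi)[y0:y1,x0:x1]
    cs,_=cv2.findContours(m,cv2.RETR_EXTERNAL,cv2.CHAIN_APPROX_NONE); return max(cs,key=cv2.contourArea)
E
python3 - <<'E'
from h import *
t=cv2.imread("pics/top0.png"); s=cv2.imread("pics/side0.png")
def P(a): return np.round(a,4).tolist()
def show(name,c,z,n="top"):
    r=cv2.minAreaRect(c); q=np.array([plane(n,p,z) for p in cv2.boxPoints(r)])
    print(name,P(r[0]),"area",cv2.contourArea(c),"ctr",P(plane(n,r[0],z)),"sides",P([np.linalg.norm(q[1]-q[0]),np.linalg.norm(q[2]-q[1])]),"corners",P(q[:,:2]))
show("lid",blob(t,(0,0,140),(180,60,255),(200,210,240,250)),.038)
show("bush",blob(t,(12,60,60),(35,255,255),(208,170,236,198)),.031)
show("tray",blob(t,(100,120,30),(125,255,255),(270,130,340,232)),.014)
show("foot",blob(t,(0,0,20),(180,120,110),(352,140,402,212)),.008)
ht=blob(t,(18,110,90),(32,255,255),(370,165,425,220)); show("handle top",ht,.145)
hs=blob(s,(15,110,90),(32,255,255),(270,145,330,190))
for n,c in(("top",ht),("side",hs)): print(n,cv2.minAreaRect(c))
for n,i,b in(("topz",t,(200,120,440,260)),("sidez",s,(200,140,340,280))):
    cv2.imwrite(f"pics/{n}.png",cv2.resize(i[b[1]:b[3],b[0]:b[2]],None,fx=3,fy=3,interpolation=cv2.INTER_CUBIC))
E
```

```text
lid [219.5, 229.5] area 1521.0 ctr [0.4758, 0.3646, 0.038] sides [0.0967, 0.0954] corners [[0.5256, 0.4131], [0.5226, 0.3165], [0.4272, 0.3171], [0.4297, 0.4121]]
bush [221.0, 190.0] area 0.0 ctr [0.5758, 0.3624, 0.031] sides [0.0, 0.005] corners [[0.5758, 0.3599], [0.5758, 0.3599], [0.5759, 0.365], [0.5759, 0.365]]
tray [304.4046, 180.3401] area 2178.5 ctr [0.5976, 0.1534, 0.014] sides [0.2275, 0.1272] corners [[0.4901, 0.2216], [0.7173, 0.21], [0.7084, 0.083], [0.483, 0.0993]]
foot [379.9424, 178.7115] area 1463.0 ctr [0.5966, -0.0369, 0.008] sides [0.085, 0.1731] corners [[0.6768, 0.0161], [0.6909, -0.0677], [0.519, -0.0882], [0.505, -0.0069]]
handle top [401.0755, 195.7358] area 369.5 ctr [0.5242, -0.0483, 0.145] sides [0.0284, 0.0737] corners [[0.5514, -0.0204], [0.5645, -0.0455], [0.4974, -0.0759], [0.4845, -0.051]]
top ((401.07550048828125, 195.73583984375), (34.57777404785156, 13.015229225158691), 60.945396423339844)
side ((303.2950439453125, 164.75408935546875), (9.218655586242676, 27.91204071044922), 50.19443130493164)
```

View pics/topz.png

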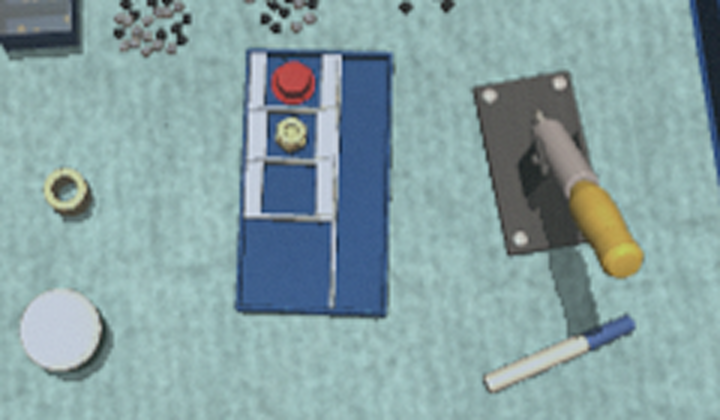

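View pics/sidez.png

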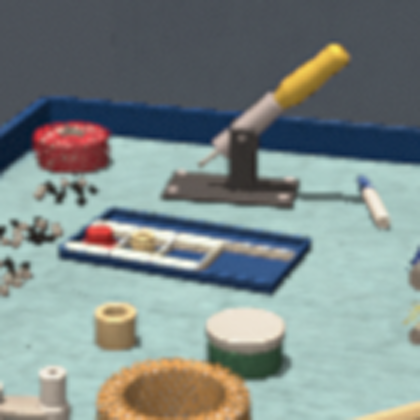

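The crops agree with the stated sizes. In full-frame pixels the tin pocket is at about (295,207), the bushing pocket (296,183), the bushing (222,184) and the lid (220.5,230). The screwdriver leans with its butt at about (408,206). Next I'll refine these positions.

Run:
```python
from h import *
t=cv2.imread("pics/top0.png"); s=cv2.imread("pics/side0.png")
def P(a): return np.round(a,4).tolist()
hsv=cv2.cvtColor(t,cv2.COLOR_BGR2HSV)
print("bg",hsv[210,250],"lid",hsv[230,220],"bush",hsv[178:190,216:230:2,:].reshape(-1,3)[::9].tolist())
for nm,c,z,d in(("lid",blob(t,(0,0,150),(180,30,255),(200,208,242,252)),.038,.067),("bush",blob(t,(15,50,60),(45,255,255),(208,170,238,198)),.031,.036)):
    e=cv2.minEnclosingCircle(c); m=cv2.moments(cv2.convexHull(c)); uv=(m["m10"]/m["m00"],m["m01"]/m["m00"])
    p=plane("top",uv,z); r=np.sqrt(m["m00"]/np.pi); print(nm,P(uv),"diam",2*np.linalg.norm(plane("top",(uv[0]+r,uv[1]),z)-p),"true",d,P(p))
# tray
c=blob(t,(100,120,30),(125,255,255),(270,130,340,232)); q=np.array([plane("top",p,.014)[:2] for p in cv2.convexHull(c)[:,0].astype(float)],np.float32)
(ct,sz,a)=cv2.minAreaRect(q); print("tray",P(ct),P(sz),a)
b=cv2.boxPoints((ct,sz,a)); L=b[1]-b[0] if np.linalg.norm(b[1]-b[0])>.18 else b[2]-b[1]; L*=np.sign(L[0])/np.linalg.norm(L); N=np.array([-L[1],L[0]])
print("yaw",np.degrees(np.arctan2(L[1],L[0])))
for nm,x,y,uv in(("tinp",-.0725,.0215,(295.3,207.3)),("bushp",-.009,.0215,(296.3,182.7)),("nut",.038,.0215,(297,164)),("slot",0,-.039,None)):
    w=np.array(ct)+L*x+N*y; print(nm,P(w), "direct",P(plane("top",uv,.004)) if uv else "")
# foot
f=[(200+u/3,120+v/3) for u,v in((474,88),(568,72),(510,254))]; f=[plane("top",p,.008) for p in f]
hx=f[0]-f[2]; print("foot sides",np.linalg.norm(hx),np.linalg.norm(f[1]-f[0])); yaw=np.arctan2(hx[1],hx[0])
hx/=np.linalg.norm(hx); hy=np.array([-hx[1],hx[0],0]); org=f[2]+hx*.045-hy*.042; org[2]=0  # f[2] is near-left corner
mouth=org-.02*hx+[0,0,.112]; hm=mouth+.046*np.sqrt(.5)*np.array([-hx[0],-hx[1],1]); print("holder",P(org),"yaw",np.degrees(yaw),"mouth",P(mouth),"handle",P(hm))
# handle axis by two views
N2=[]
for n,i,bx,lo in(("top",t,(370,165,425,220),(18,110,90)),("side",s,(270,145,330,190),(15,110,90))):
    c=blob(i,lo,(32,255,255),bx)[:,0].astype(np.float32); vx,vy,x0,y0=cv2.fitLine(c,cv2.DIST_L2,0,.01,.01).ravel()
    r=cv2.minAreaRect(c); x0,y0=r[0]; e,d=ray(n,x0,y0); _,d2=ray(n,x0+20*vx,y0+20*vy); nn=np.cross(d,d2); nn/=np.linalg.norm(nn); N2.append((nn,e,d))
ax=np.cross(N2[0][0],N2[1][0]); ax/=np.linalg.norm(ax); ax*=np.sign(ax[2])
A=np.array([N2[0][0],N2[1][0],[0,0,1]]); p=np.linalg.solve(A,[N2[0][0]@N2[0][1],N2[1][0]@N2[1][1],.145]); print("axis",P(ax),"elev",np.degrees(np.arcsin(ax[2])),"az",np.degrees(np.arctan2(-ax[1],-ax[0])),"pt z=.145",P(p))
(_,e1,d1),(_,e2,d2)=N2; k=np.linalg.lstsq(np.array([d1,-d2]).T,e2-e1,rcond=None)[0]; print("centre rays",P(e1+k[0]*d1),P(e2+k[1]*d2))
```

```text
bg [ 87  45 194] lid [106  27 219] bush [[47, 35, 196], [21, 59, 82], [32, 43, 88], [25, 68, 151], [27, 41, 68], [90, 45, 152], [38, 52, 210], [37, 48, 179], [38, 45, 211], [36, 51, 131]]
lid [219.3381, 229.1055] diam 0.06559930529159859 true 0.067 [0.4768, 0.365, 0.038]
bush [221.5579, 183.461] diam 0.033814447858143484 true 0.036 [0.5925, 0.3611, 0.031]
tray [0.5996, 0.153] [0.1238, 0.2266] 86.1162109375
yaw -3.8837895
tinp [0.5288, 0.1793] direct [0.5309, 0.1784, 0.004]
bushp [0.5921, 0.175] direct [0.5946, 0.174, 0.004]
nut [0.639, 0.1719] direct [0.6439, 0.1707, 0.004]
slot [0.597, 0.1141] direct 
foot sides 0.14635316757884806 0.0809033574635847
holder [0.5817, -0.0429, 0.0] yaw 8.478423812074812 mouth [0.5619, -0.0458, 0.112] handle [0.5298, -0.0506, 0.1445]
axis [-0.7329, -0.1117, 0.6711] elev 42.14860084033437 az 8.667288726448275 pt z=.145 [0.5278, -0.0465, 0.145]
centre rays [0.5238, -0.0478, 0.1467] [0.5256, -0.0475, 0.147]
```

```bash
cat > go.py <<'E'
# usage: go.py x y z [yaw_deg tilt_deg]: shift left in the tool's axes, and turn left as a rotation vector
import sys, numpy as np
from scipy.spatial.transform import Rotation as R
from workcell import robot, optics
o=robot.get_obs(); T=np.array(o["tcp_rot"]); a=[float(v) for v in sys.argv[1:]]
d=T.T@(np.array(a[:3])-o["tool_pos"]); print("t",round(o["time_s"],2),"pos",np.round(o["tool_pos"],4),"j",np.round(o["joints"],2).tolist())
print("shift",np.round(d,4),"rows",round(np.linalg.norm(d)/.0625,1))
if len(a)>3:
    y,t=np.radians(a[3:5])   # tilt>0: fingers point ahead along yaw
    G=(R.from_euler("z",y)*R.from_euler("y",-t)*R.from_euler("x",np.pi)).as_matrix()
    r=R.from_matrix(T.T@G); print("turn",np.round(r.as_rotvec(),4),"shift after turn",np.round(G.T@(np.array(a[:3])-o["tool_pos"]),4))
E
python3 drive.py '0 0 -0.05 0 0 0.158 1; 0 0 -0.03 0 0 0.158 1'; python3 go.py .60 -.35 .31 -3.9 0;  python3 go.py .62 .05 .31; python3 go.py .477 .365 .2
```

```text
time_s: 0.35
tool_pos: [0.1661, -0.6544, 0.313]
tcp_rot: [[0.997, -0.073, 0.0], [-0.073, -0.997, -0.001], [0.0, 0.001, -1.0]]
force: [-0.3, 0.5, 0.4]
width: 1.0
grip_force: 0.0
t 0.35 pos [ 0.1661 -0.6544  0.313 ] j [1.12, 0.37, 0.15, 1.51, -0.06, 1.26, -0.37]
shift [ 0.4107 -0.3351  0.003 ] rows 8.5
turn [ 0.0006 -0.0004 -0.0045] shift after turn [ 0.4122 -0.3332  0.003 ]
t 0.35 pos [ 0.1661 -0.6544  0.313 ] j [1.12, 0.37, 0.15, 1.51, -0.06, 1.26, -0.37]
shift [ 0.4016 -0.7355  0.0027] rows 13.4
t 0.35 pos [ 0.1661 -0.6544  0.313 ] j [1.12, 0.37, 0.15, 1.51, -0.06, 1.26, -0.37]
shift [ 0.2361 -1.0393  0.1124] rows 17.1
```

```bash
python3 drive.py '.045 -.04 0 0 0 0 1;.045 -.04 0 0 0 0 1;.045 -.04 0 0 0 0 1;.045 -.04 0 0 0 0 1;.045 -.04 0 0 0 0 1;.045 -.04 0 0 0 0 1;.045 -.04 0 0 0 0 1;.045 -.04 0 0 0 0 1' >/dev/null;python3 go.py .6 -.3 .31; python3 drive.py '.01 -.06 0 0 0 0 1;.01 -.06 0 0 0 0 1;.01 -.06 0 0 0 0 1;.01 -.06 0 0 0 0 1;0 -.06 0 0 0 0 1;0 -.06 0 0 0 0 1'; python3 go.py .477 .365 .2 -3.9 0
```

```text
t 1.35 pos [ 0.5481 -0.3577  0.3111] j [0.53, 0.34, -0.06, 1.55, 0.02, 1.25, -1.18]
shift [ 0.0479 -0.0611  0.0011] rows 1.2
time_s: 2.1
tool_pos: [0.6108, -0.0007, 0.3111]
tcp_rot: [[0.998, -0.067, -0.0], [-0.067, -0.998, -0.0], [-0.0, 0.0, -1.0]]
force: [0.4, 0.8, 0.1]
width: 1.002
grip_force: 0.0
t 2.1 pos [ 0.6108 -0.0007  0.3111] j [0.09, 0.27, -0.24, 1.65, 0.07, 1.23, -1.8]
shift [-0.1581 -0.3559  0.1111] rows 6.5
turn [0.     0.0003 0.0007] shift after turn [-0.1583 -0.3558  0.1111]
```

```bash
python3 drive.py '0 0 0 0 0 -.185 1;0 0 0 0 0 -.185 1;0 0 0 0 0 -.185 1;0 0 0 0 0 -.185 1;0 0 0 0 0 -.185 1;0 0 0 0 0 -.185 1;0 0 0 0 0 -.185 1;0 0 0 0 0 -.185 1' >/dev/null; python3 drive.py '0 0 0 0 0 -.185 1;0 0 0 0 0 -.185 1;0 0 0 0 0 -.185 1;0 0 0 0 0 -.185 1;0 0 0 0 0 -.185 1;0 0 0 0 0 -.185 1;0 0 0 0 0 -.185 1;0 0 0 0 0 -.185 1' >/dev/null; python3 drive.py '0 0 0 0 0 -.182 1; .02 .05 0.01 0 0 0 1; .02 .05 0.02 0 0 0 1; .02 .05 0.02 0 0 0 1'; python3 go.py .477 .365 .1 176.1 0
```

```text
time_s: 4.6
tool_pos: [0.5604, 0.1522, 0.2607]
tcp_rot: [[-0.998, 0.068, 0.0], [0.068, 0.998, -0.0], [-0.0, -0.0, -1.0]]
force: [1.4, 0.3, -0.4]
width: 0.999
grip_force: 0.0
t 4.6 pos [0.5604 0.1522 0.2607] j [0.26, 0.34, -0.79, 1.75, 0.26, 1.16, 0.9]
shift [0.0976 0.2067 0.1607] rows 4.5
turn [-0.0001  0.0001  0.0005] shift after turn [0.0977 0.2066 0.1607]
```

```bash
python3 drive.py '.02 .045 .03 0 0 0 1;.02 .04 .03 0 0 0 1;.02 .04 .03 0 0 0 1;.02 .04 .03 0 0 0 1;.0176 .0416 .04 0 0 0 1; 0 0 0 0 0 0 1'; python3 go.py .477 .365 .007 176.1 0
python3 - <<'E'
from h import *
cv2.imwrite("pics/top1.png",optics.get_image("top")[:,:,::-1]); s=optics.get_image("side")[:,:,::-1]; cv2.imwrite("pics/side1.png",s)
cv2.imwrite("pics/side1z.png",cv2.resize(s[150:290,180:360],None,fx=4,fy=4))
E
```

```text
time_s: 5.35
tool_pos: [0.4738, 0.3663, 0.0985]
tcp_rot: [[-0.998, 0.061, -0.005], [0.061, 0.998, -0.001], [0.005, -0.001, -1.0]]
force: [-0.5, -1.2, 0.8]
width: 0.994
grip_force: 0.0
t 5.35 pos [0.4738 0.3663 0.0985] j [-0.2, 0.56, -0.74, 1.85, 0.47, 0.91, 0.35]
shift [-0.0037 -0.0011  0.0914] rows 1.5
turn [-0.001  -0.0047  0.0068] shift after turn [-0.0032 -0.0011  0.0915]
```

View pics/side1z.png

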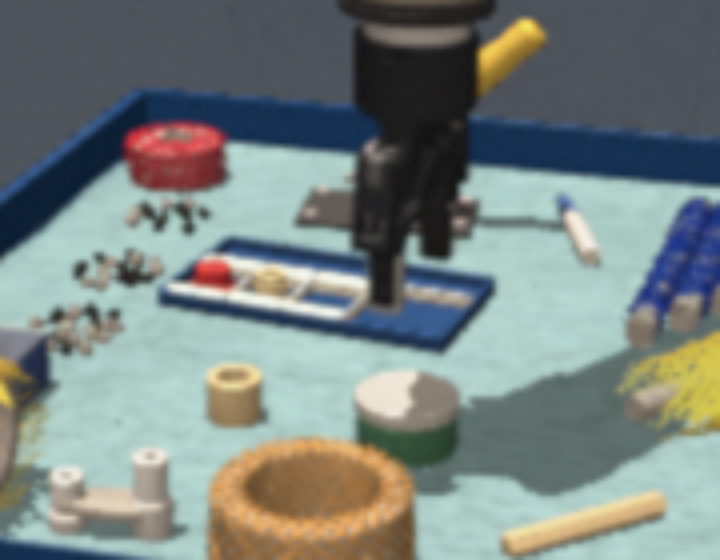

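The gripper hangs over the tin. The lid centre is at crop (407,407), near finger tip at (385,295), and the aim agrees once the finger's y offset is allowed for. Descend and grip.

```bash
python3 -c "
from h import *
print(plane('side',(180+407/4,150+407/4),.038))"; python3 drive.py '-.0033 -.0011 .05 0 -.0047 .0068 1;0 0 .035 0 0 0 1;0 0 .0065 0 0 0 1; 0 0 0 0 0 0 1'; python3 go.py .477 .365 .007
```

```text
[0.47055217 0.3817201  0.038     ]
time_s: 5.95
tool_pos: [0.4818, 0.3622, 0.011]
tcp_rot: [[-0.997, 0.075, 0.006], [0.075, 0.997, 0.0], [-0.006, 0.001, -1.0]]
force: [1.1, 0.5, 1.0]
width: 0.999
grip_force: 0.0
t 5.95 pos [0.4818 0.3622 0.011 ] j [-0.25, 0.67, -0.66, 1.89, 0.58, 0.77, 0.26]
shift [0.0051 0.0024 0.004 ] rows 0.1
```

```bash
python3 drive.py '0.004 0.002 .003 0 .005 -.006 1; 0 0 0 0 0 0 1; 0 0 0 0 0 0 1' | head -3; python3 go.py .477 .365 .007 176.1 0; python3 drive.py '0 0 0 0 0 0 0;0 0 0 0 0 0 0;0 0 0 0 0 0 0;0 0 0 0 0 0 0;0 0 0 0 0 0 0;0 0 0 0 0 0 0'
```

```text
time_s: 6.32
tool_pos: [0.4774, 0.3649, 0.0074]
tcp_rot: [[-0.998, 0.068, 0.0], [0.068, 0.998, 0.0], [-0.0, 0.0, -1.0]]
t 6.33 pos [0.4774 0.3649 0.0074] j [-0.26, 0.68, -0.66, 1.89, 0.59, 0.77, 0.26]
shift [0.0004 0.0001 0.0004] rows 0.0
turn [0.0005 0.0004 0.0005] shift after turn [0.0004 0.0001 0.0004]
time_s: 7.08
tool_pos: [0.4773, 0.3648, 0.0076]
tcp_rot: [[-0.998, 0.068, 0.0], [0.068, 0.998, -0.0], [-0.0, -0.0, -1.0]]
force: [-3.3, -3.6, 12.8]
width: 0.766
grip_force: 63.0
```

```bash
python3 drive.py '0 0 -.04 0 0 0 0;0 0 -.03 0 0 0 0; -.014 -.03 0 0 0 0 0;-.02 -.05 0 0 0 0 0;-.02 -.05 0 0 0 0 0;-.01 -.04 0 0 0 0 0; 0 -.012 0 0 0 0 0; 0 0 0 0 0 0 0'; python3 go.py .5285 .179 .025 176.1 0
```

```text
time_s: 8.07
tool_pos: [0.5286, 0.1783, 0.0768]
tcp_rot: [[-0.998, 0.069, -0.0], [0.069, 0.998, -0.0], [0.0, -0.0, -1.0]]
force: [0.3, 0.2, -2.6]
width: 0.759
grip_force: 67.8
t 8.07 pos [0.5286 0.1783 0.0768] j [0.14, 0.53, -0.73, 1.96, 0.47, 0.83, 0.65]
shift [0.0001 0.0007 0.0518] rows 0.8
turn [-0.0001 -0.0005 -0.0007] shift after turn [0.0002 0.0007 0.0518]
```

```bash
python3 drive.py '0 0 0 0 0 0 0'|tail -2; python3 go.py .5285 .179 .025 176.1 0
```

```text
width: 0.762
grip_force: 67.8
t 8.2 pos [0.5284 0.1803 0.077 ] j [0.13, 0.53, -0.73, 1.96, 0.47, 0.83, 0.65]
shift [-0.0002 -0.0014  0.052 ] rows 0.8
turn [ 0.0008 -0.0002  0.002 ] shift after turn [-0.0002 -0.0013  0.052 ]
```

```bash
python3 drive.py '0 -.001 .04 0 0 0 0;0 0 .018 0 0 0 0; 0 0 0.005 0 0 0 0; 0 0 0 0 0 0 0;0 0 0 0 0 0 0'; python3 go.py .5285 .179 .0115 176.1 0
```

```text
time_s: 8.82
tool_pos: [0.5291, 0.1782, 0.0147]
tcp_rot: [[-0.998, 0.067, 0.001], [0.067, 0.998, 0.0], [-0.001, 0.001, -1.0]]
force: [-0.3, 0.0, -1.4]
width: 0.763
grip_force: 67.8
t 8.82 pos [0.5291 0.1782 0.0147] j [0.08, 0.62, -0.66, 1.99, 0.56, 0.72, 0.58]
shift [0.0007 0.0008 0.0032] rows 0.1
turn [0.0006 0.0009 0.0005] shift after turn [0.0007 0.0008 0.0032]
```

```bash
python3 drive.py '0 0 .003 0 0 0 0; 0 0 0 0 0 0 0;0 0 0 0 0 0 1;0 0 0 0 0 0 1;0 0 0 0 0 0 1;0 0 -.02 0 0 0 1;0 0 -.05 0 0 0 1;0 .05 -.03 0 0 0 1'; python3 go.py .5925 .361 .1 176.1 0
python3 - <<'E'
from h import *
t=optics.get_image("top")[:,:,::-1]; cv2.imwrite("pics/top2.png",t)
cv2.imwrite("pics/top2z.png",cv2.resize(t[120:260,200:400],None,fx=3,fy=3,interpolation=cv2.INTER_CUBIC))
E
```

```text
time_s: 9.82
tool_pos: [0.5334, 0.2248, 0.1139]
tcp_rot: [[-0.997, 0.073, 0.001], [0.073, 0.997, -0.001], [-0.001, -0.001, -1.0]]
force: [1.2, 0.2, -0.6]
width: 0.999
grip_force: 0.0
t 9.82 pos [0.5334 0.2248 0.1139] j [0.08, 0.51, -0.75, 1.89, 0.44, 0.91, 0.61]
shift [-0.0489  0.1402  0.0137] rows 2.4
turn [-0.0013  0.0014 -0.0052] shift after turn [-0.0497  0.1399  0.0139]
```

View pics/top2z.png

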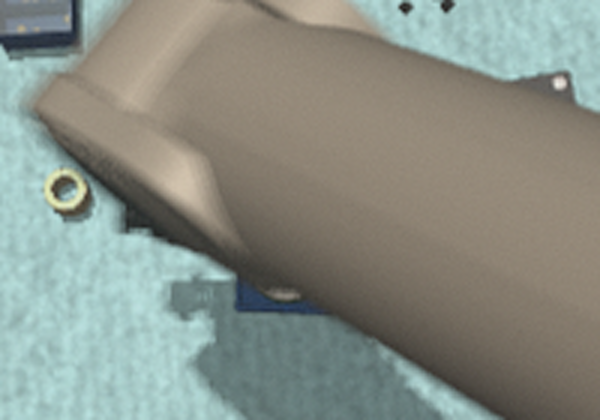

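The arm hides most of the tray. The bushing still stands at crop (67,191), and the tin's edge shows inside its pocket at (285,293). On to the bushing.

```bash
python3 drive.py '-.024 .05 0 0 0 0 1;-.025 .05 0 0 0 0 1;0 .036 .014 0 0 0 1;0 0 0 0 0 0 1; 0 0 0 0 0 0 1; 0 0 0 0 0 0 1' |head -2; python3 go.py .5925 .361 .012 176.1 0
```

```text
time_s: 10.62
tool_pos: [0.5906, 0.3589, 0.0976]
t 10.62 pos [0.5906 0.3589 0.0976] j [-0.15, 0.68, -0.71, 1.64, 0.5, 1.01, 0.48]
shift [-0.0017  0.0023  0.0856] rows 1.4
turn [-0.0001  0.0005 -0.0008] shift after turn [-0.0017  0.0022  0.0856]
```

```bash
python3 drive.py '-.0017 .0022 .05 0 0 0 1;0 0 .03 0 0 0 1;0 0 .0056 0 0 0 1;0 0 0 0 0 0 1; 0 0 0 0 0 0 1; 0 0 0 0 0 0 1' |head -2; python3 go.py .5925 .361 .012 176.1 0; python3 drive.py '0 0 0 0 0 0 0;0 0 0 0 0 0 0;0 0 0 0 0 0 0;0 0 0 0 0 0 0;0 0 0 0 0 0 0;0 0 0 0 0 0 0;0 0 0 0 0 0 0'; python3 go.py .5925 .1745 .05 176.1 0
```

```text
time_s: 11.38
tool_pos: [0.5925, 0.3624, 0.0125]
t 11.38 pos [0.5925 0.3624 0.0125] j [-0.2, 0.78, -0.65, 1.67, 0.58, 0.89, 0.42]
shift [-0.0001 -0.0014  0.0005] rows 0.0
turn [0.0009 0.0011 0.0002] shift after turn [-0.0001 -0.0014  0.0005]
time_s: 12.25
tool_pos: [0.592, 0.3622, 0.0116]
tcp_rot: [[-0.998, 0.068, -0.0], [0.068, 0.998, 0.0], [0.0, 0.0, -1.0]]
force: [-1.1, -2.0, 5.7]
width: 0.391
grip_force: 59.6
t 12.25 pos [0.592  0.3622 0.0116] j [-0.2, 0.78, -0.65, 1.67, 0.58, 0.89, 0.42]
shift [-0.0132 -0.1872 -0.0384] rows 3.1
turn [ 0.0001 -0.      0.0004] shift after turn [-0.0132 -0.1872 -0.0384]
```

```bash
python3 drive.py '0 0 -.04 0 0 0 0;0 0 -.03 0 0 0 0; -.005 -.05 0 0 0 0 0;-.008 -.06 0 0 0 0 0;0 -.05 0 0 0 0 0;0 -.027 0 0 0 0 0; 0 0 0 0 0 0 0; 0 0 0 0 0 0 0' | tail -2; python3 go.py .5925 .1745 .025 176.1 0
python3 - <<'E'
from h import *
t=optics.get_image("side")[:,:,::-1]; cv2.imwrite("pics/side2.png",t)
cv2.imwrite("pics/side2z.png",cv2.resize(t[170:280,200:330],None,fx=5,fy=5,interpolation=cv2.INTER_CUBIC))
E
```

```text
width: 0.396
grip_force: 60.3
t 13.25 pos [0.5923 0.1754 0.0813] j [0.14, 0.6, -0.72, 1.82, 0.49, 0.9, 0.7]
shift [-0.0003 -0.001   0.0563] rows 0.9
turn [ 0.0007 -0.0002  0.0008] shift after turn [-0.0003 -0.0009  0.0563]
```

View pics/side2z.png

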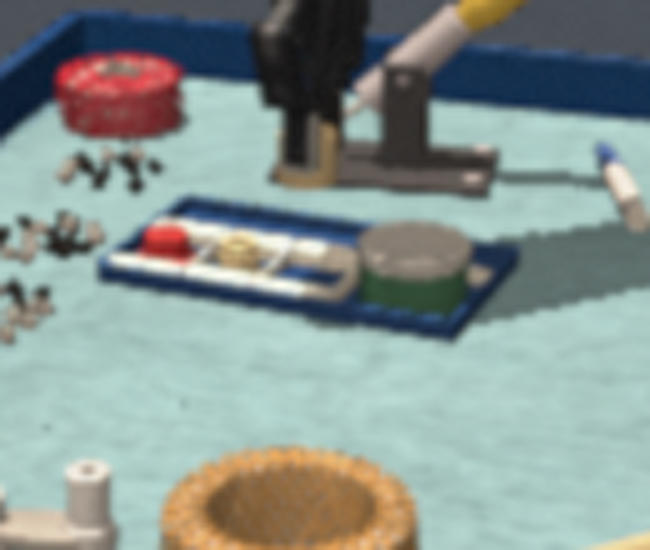

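The tin sits upright in its pocket at crop (415,265), and the bushing hangs from the fingers at (305,165) above its own. Lower it.

```bash
python3 drive.py '0 -.001 .04 0 0 0 0;0 0 .018 0 0 0 0; 0 0 0.0055 0 0 0 0; 0 0 0 0 0 0 0;0 0 0 0 0 0 0'; python3 go.py .5925 .1745 .016 176.1 0
```

```text
time_s: 13.92
tool_pos: [0.5927, 0.174, 0.0187]
tcp_rot: [[-0.998, 0.068, 0.001], [0.068, 0.998, 0.0], [-0.001, 0.001, -1.0]]
force: [0.9, 0.7, -0.3]
width: 0.394
grip_force: 60.3
t 13.93 pos [0.5927 0.174  0.0187] j [0.1, 0.68, -0.66, 1.85, 0.57, 0.8, 0.65]
shift [0.0003 0.0004 0.0027] rows 0.0
turn [0.0005 0.0009 0.0005] shift after turn [0.0003 0.0004 0.0027]
```

```bash
python3 drive.py '0 0 .0022 0 0 0 0; 0 0 0 0 0 0 0;0 0 0 0 0 0 .8;0 0 0 0 0 0 .8;0 0 0 0 0 0 .8;0 0 -.02 0 0 0 1;0 0 -.05 0 0 0 1;0 0 -.06 0 0 0 1'|head -2; python3 drive.py '0 0 -.06 0 0 0 1; 0 0 -.04 0 0 0 1;0 -.04 -.02 0 0 0 1;0 -.055 0 0 0 0 1;0 -.055 0 0 0 0 1; 0 -.055 0 0 0 0 1;0 -.03 0 0 0 0 1; 0 0 0 0 0 0 1' ; python3 go.py .55 -.05 .27 -171.4 -20
python3 - <<'E'
from h import *
for n in("top","side"): cv2.imwrite(f"pics/{n}3.png",optics.get_image(n)[:,:,::-1])
t=cv2.imread("pics/top3.png"); s=cv2.imread("pics/side3.png")
a=cv2.resize(t[130:230,270:370],None,fx=4,fy=4,interpolation=cv2.INTER_CUBIC); b=cv2.resize(s[200:245,200:300],None,fx=4,fy=4,interpolation=cv2.INTER_CUBIC)
cv2.imwrite("pics/chk3.png",np.vstack([a,b]))
E
```

```text
time_s: 14.92
tool_pos: [0.5917, 0.1737, 0.1476]
time_s: 15.92
tool_pos: [0.576, -0.0634, 0.2666]
tcp_rot: [[-0.997, 0.071, 0.0], [0.071, 0.997, -0.001], [-0.0, -0.001, -1.0]]
force: [0.4, 1.0, 1.3]
width: 1.002
grip_force: 0.0
t 15.93 pos [ 0.576  -0.0634  0.2666] j [0.62, 0.33, -0.77, 1.75, 0.25, 1.17, 1.28]
shift [ 0.0269  0.0115 -0.0034] rows 0.5
turn [-0.0395 -0.3474 -0.2191] shift after turn [ 0.0211  0.0171 -0.0113]
```

View pics/chk3.png

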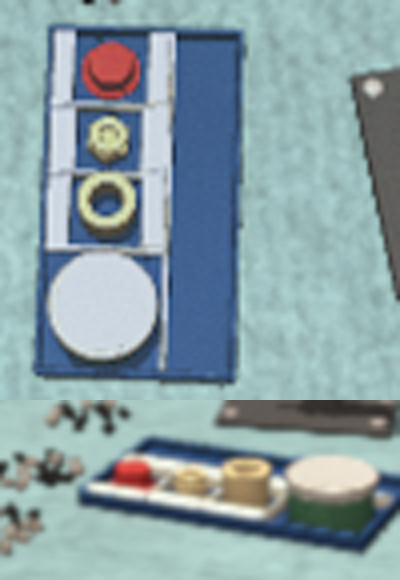

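Tin is seated with its lid at crop (104,306), and the bushing at (107,201), inside pocket columns 77–147. Checking their distances numerically, then planning the approach to the screwdriver.

```bash
python3 - <<'E'
from h import *
t=cv2.imread("pics/top3.png")
for nm,bx,z in(("lid",(280,190,313,224),.042),("bush",(288,172,306,191),.035)):
    m=np.zeros(t.shape[:2],np.uint8); hsv=cv2.cvtColor(t,cv2.COLOR_BGR2HSV)
    c=blob(t,(0,0,170),(180,45,255),bx) if nm=="lid" else blob(t,(15,40,90),(45,255,255),bx)
    e=cv2.moments(cv2.convexHull(c)); uv=(e["m10"]/e["m00"],e["m01"]/e["m00"]); print(nm,np.round(uv,1),np.round(plane("top",uv,z),4),"r px",np.sqrt(e["m00"]/np.pi))
print("visual",plane("top",(295.6,206.1),.042),plane("top",(296.4,179.9),.035))
E
python3 go.py .505 -.05 .22 -171.4 -20
```

```text
lid [295.1 205.6] [0.5286 0.1787 0.042 ] r px 13.05583946176652
bush [296.3 179.9] [0.5943 0.1739 0.035 ] r px 6.863662517577698
visual [0.52717221 0.17760689 0.042     ] [0.5941753  0.17364743 0.035     ]
t 16.02 pos [ 0.5763 -0.0601  0.2665] j [0.62, 0.33, -0.78, 1.75, 0.25, 1.17, 1.28]
shift [0.0719 0.0053 0.0465] rows 1.4
turn [-0.0378 -0.3471 -0.2152] shift after turn [0.0808 0.0207 0.0201]
```

```bash
python3 go.py .5586 -.0434 .23 -171.4 20
```

```text
t 16.02 pos [ 0.5763 -0.0601  0.2665] j [0.62, 0.33, -0.78, 1.75, 0.25, 1.17, 1.28]
shift [0.0188 0.0155 0.0365] rows 0.7
turn [ 0.0381  0.3483 -0.2152] shift after turn [0.0016 0.0192 0.0394]
```

```bash
python3 drive.py '0 0 0 .0127 .1161 -.0717 1;0 0 0 .0127 .1161 -.0717 1;0 0 0 .0127 .1161 -.0717 1;0 0 0 0 0 0 1;0 0 0 0 0 0 1'|tail -3;python3 go.py .5586 -.0434 .23 -171.4 20
```

```text
force: [-0.3, -0.6, 0.2]
width: 1.002
grip_force: 0.0
t 16.65 pos [ 0.5764 -0.0596  0.2658] j [0.48, 0.55, -0.76, 1.51, 0.33, 1.58, 1.4]
shift [0.0021 0.0187 0.0388] rows 0.7
turn [0.0001 0.0014 0.    ] shift after turn [0.002  0.0187 0.0388]
```

```bash
python3 drive.py '.002 .0187 .0388 0 0 0 1;0 0 0 0 0 0 1;0 0 0 0 0 0 1'|head -2;python3 go.py .5214 -.049 .1265 -171.4 20;  python3 - <<'E'
from h import *
o=robot.get_obs(); T=np.array(o["tcp_rot"]); H=np.array([.528,-.048,.145]); d=T.T@(H-o["tool_pos"]); print("handle in tool",d)
s=optics.get_image("side")[:,:,::-1]; cv2.imwrite("pics/s4.png",cv2.resize(s[110:230,220:360],None,fx=4,fy=4))
E
```

```text
time_s: 17.02
tool_pos: [0.5588, -0.045, 0.231]
t 17.02 pos [ 0.5588 -0.045   0.231 ] j [0.48, 0.55, -0.76, 1.59, 0.33, 1.51, 1.37]
shift [-0.0002  0.0017  0.111 ] rows 1.8
turn [-0.0005  0.0014 -0.0016] shift after turn [-0.0004  0.0016  0.111 ]
handle in tool [-0.00020991  0.00166081  0.09134424]
```

View pics/s4.png

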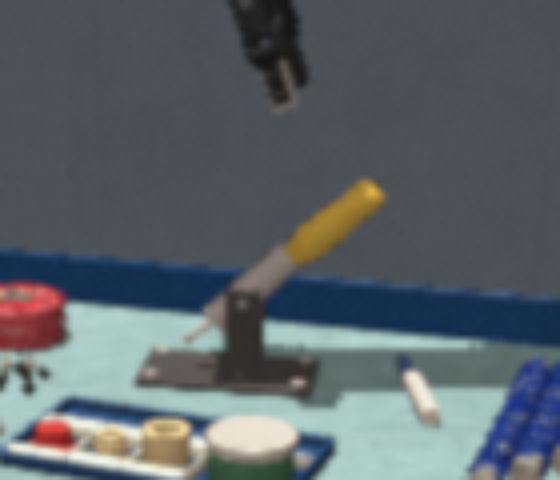

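The tips at crop (285,105) point down to the right at the handle's middle (335,220), so the approach line is right. Descend and grip.

```bash
python3 drive.py '0 .0015 .05 0 0 0 1;0 0 .045 0 0 0 1;0 0 .016 0 0 0 1;0 0 0 0 0 0 1;0 0 0 0 0 0 1'|sed -n 2,4p;python3 go.py .5214 -.049 .1265 -171.4 20; python3 drive.py '0 0 0 0 0 0 0;0 0 0 0 0 0 0;0 0 0 0 0 0 0;0 0 0 0 0 0 0;0 0 0 0 0 0 0;0 0 0 0 0 0 0;0 0 0 0 0 0 0'
```

```text
tool_pos: [0.5222, -0.0486, 0.127]
tcp_rot: [[-0.93, -0.149, -0.337], [-0.14, 0.989, -0.051], [0.34, -0.0, -0.94]]
force: [0.4, -0.5, 0.1]
t 17.7 pos [ 0.5222 -0.0486  0.127 ] j [0.49, 0.6, -0.74, 1.76, 0.38, 1.3, 1.32]
shift [ 0.0007 -0.0003  0.0008] rows 0.0
turn [-0.0001  0.0016 -0.0007] shift after turn [ 0.0007 -0.0003  0.0008]
time_s: 18.58
tool_pos: [0.5209, -0.0488, 0.1257]
tcp_rot: [[-0.929, -0.149, -0.339], [-0.14, 0.989, -0.051], [0.343, -0.0, -0.939]]
force: [-0.3, -1.8, 5.8]
width: 0.373
grip_force: 58.8
```

```bash
python3 drive.py '.0091 0 -.0042 0 0 0 0;.0181 0 -.0085 0 0 0 0;.0181 0 -.0085 0 0 0 0;.0181 0 -.0085 0 0 0 0;.0181 0 -.0085 0 0 0 0;.0181 0 -.0085 0 0 0 0;.0181 0 -.0085 0 0 0 0;.0181 0 -.0085 0 0 0 0'; python3 go.py .5 0 .32 -171.4 20
```

```text
time_s: 19.58
tool_pos: [0.4147, -0.0647, 0.233]
tcp_rot: [[-0.929, -0.149, -0.339], [-0.14, 0.989, -0.052], [0.343, -0.001, -0.939]]
force: [-1.2, -1.4, -0.9]
width: 0.371
grip_force: 59.3
t 19.57 pos [ 0.4147 -0.0647  0.233 ] j [0.67, 0.31, -0.83, 1.91, 0.22, 1.38, 1.46]
shift [-0.0584  0.0512 -0.114 ] rows 2.2
turn [-0.0005 -0.001  -0.0008] shift after turn [-0.0585  0.0512 -0.1139]
```

```bash
python3 drive.py '.0172 0 -.047 0 0 0 0;.0172 0 -.047 0 0 0 0;0 0 0 0 0 0 0'|sed -n '1,2p;6p'; python3 go.py .52 .1 .3 176.1 -25
```

```text
time_s: 19.95
tool_pos: [0.4164, -0.0642, 0.3354]
grip_force: 59.6
t 19.95 pos [ 0.4164 -0.0642  0.3354] j [0.7, 0.21, -0.84, 1.78, 0.15, 1.57, 1.54]
shift [-0.1313  0.147  -0.01  ] rows 3.2
turn [ 0.0072 -0.7781  0.223 ] shift after turn [-0.0686  0.1708  0.0711]
```

```bash
python3 drive.py '-.0328 .0367 -.0025 0 0 0 0;-.0328 .0367 -.0025 0 0 0 0;-.0328 .0367 -.0025 0 0 0 0;-.0328 .0367 -.0025 0 0 0 0;0 0 0 0 0 0 0'|sed -n '1,2p;6p'; python3 drive.py '0 0 0 .0014 -.1297 .0372 0;0 0 0 .0014 -.1297 .0372 0;0 0 0 .0014 -.1297 .0372 0;0 0 0 .0014 -.1297 .0372 0;0 0 0 .0014 -.1297 .0372 0;0 0 0 .0014 -.1297 .0372 0;0 0 0 0 0 0 0;0 0 0 0 0 0 0';python3 go.py .553 .117 .16 176.1 -25
```

```text
time_s: 20.58
tool_pos: [0.5188, 0.1025, 0.2951]
grip_force: 59.8
time_s: 21.58
tool_pos: [0.5193, 0.0987, 0.2966]
tcp_rot: [[-0.907, 0.069, 0.416], [0.062, 0.998, -0.029], [-0.417, -0.001, -0.909]]
force: [0.2, 0.4, -0.4]
width: 0.371
grip_force: 59.7
t 21.57 pos [0.5193 0.0987 0.2966] j [0.55, -0.06, -0.93, 2.1, 0.21, 0.7, 0.98]
shift [0.0275 0.0206 0.1376] rows 2.3
turn [-0.0008 -0.0061 -0.0004] shift after turn [0.0284 0.0205 0.1375]
```

```bash
python3 drive.py '.0095 .0068 .0458 0 -.002 0 0;.0095 .0068 .0458 0 -.002 0 0;.0093 .0066 .0458 0 -.002 0 0;0 0 0 0 0 0 0;0 0 0 0 0 0 0;0 0 0 0 0 0 0'|sed -n '1,2p;6p';python3 go.py .553 .117 .16 176.1 -25
python3 - <<'E'
from h import *
for n in("top","side"): cv2.imwrite(f"pics/{n}5.png",optics.get_image(n)[:,:,::-1])
t=cv2.imread("pics/top5.png"); s=cv2.imread("pics/side5.png")
cv2.imwrite("pics/chk5.png",np.vstack([cv2.resize(t[110:250,230:410],None,fx=2.2,fy=2.2),cv2.resize(s[130:250,180:360],None,fx=2.2,fy=2.2)]))
E
```

```text
time_s: 22.32
tool_pos: [0.5536, 0.1172, 0.1619]
grip_force: 59.8
t 22.32 pos [0.5536 0.1172 0.1619] j [0.36, 0.26, -0.89, 2.19, 0.89, 0.57, 0.31]
shift [ 0.0013 -0.0003  0.0015] rows 0.0
turn [ 0.0001  0.0036 -0.0011] shift after turn [ 0.0013 -0.0003  0.0015]
```

View pics/chk5.png

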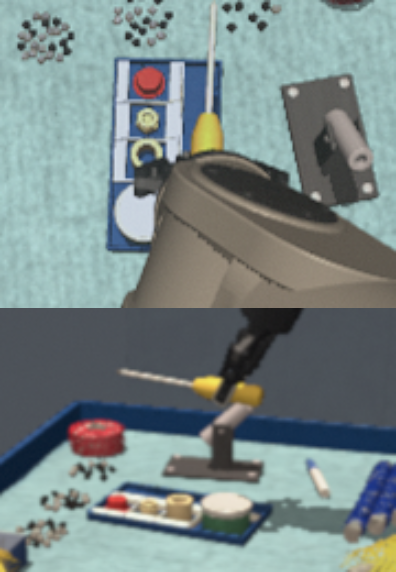

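The screwdriver is held over the slot. In full-frame pixels its tip is at top (326.8,112.3) / side (235,158.6), and its shoulder at top (325,161.4) / side (268.6,163.6). Tin and bushing remain upright in their pockets. Triangulating now for level and position.

Run:
```python
from h import *
def tri(a,b):
    e1,d1=ray("top",*a); e2,d2=ray("side",*b); k=np.linalg.lstsq(np.array([d1,-d2]).T,e2-e1,rcond=None)[0]; p,q=e1+k[0]*d1,e2+k[1]*d2; print("gap",np.linalg.norm(p-q)); return (p+q)/2
t=tri((326.8,112.3),(235,158.6)); s=tri((325,161.4),(268.6,163.6)); a=s-t; L=np.linalg.norm(a); a/=L
print("tip",t,"shoulder",s,"len(121)",L,"elev deg",np.degrees(np.arcsin(a[2])),"az",np.degrees(np.arctan2(-a[1],-a[0])),"mid",t+a*.1065,"slot .597 .114")
o=robot.get_obs(); print("from tool: handle",np.array(o["tool_pos"])-.0197*np.array(o["tcp_rot"])[:,2],o["grip_force"],abs(np.array(o["dq"])).max())
```

```text
gap 0.0029370747650204034
gap 0.00030027250401233146
tip [0.70293356 0.10571421 0.18717997] shoulder [0.59415084 0.11356399 0.18498759] len(121) 0.10908761119687768 elev deg -1.1515771380161843 az -4.127322778755572 mid [0.59673122 0.11337779 0.18503959] slot .597 .114
from tool: handle [0.5450497  0.11758047 0.1793721 ] 59.8242723941803 0.010896226677304761
```

```bash
python3 drive.py '0 0 0 0 0 0 0;0 0 0 0 0 0 0;0 0 0 0 0 0 0;0 0 0 0 0 0 0'|tail -3; python3 -c "
from workcell import robot, optics
print(robot.job_done())"
```

```text
force: [0.5, -0.1, -1.0]
width: 0.375
grip_force: 59.8
the job is handed in; nothing more can be done
None
```

I handed the job in at about 23 s. The tin and bushing stand released in their pockets, and the screwdriver is held about 18 cm over its slot, about 1° off level and in line with the tray; no verdict came back.

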